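# Lay the second course of a brazing hearth's back wall in half bond

## Robot

A 6-joint arm with a two-finger parallel gripper is mounted at the origin on a cart in front of the work surface, level with it; the furniture and walls round the work are solid. World frame = base frame: x ahead of the robot, y to its left, z up, the work surface at z = 0. Lengths are in m, angles in degrees, forces in N, time in s.
With the tool pointing down it reaches from about 0.25 to 0.725 m from the base axis. Payload 9.7 kg.
Tool frame: the origin (TCP) lies midway between the tips of the shut fingers; the grasp point (between the pads) lies 19 mm behind it (bot.hold_point_z is the distance from the TCP to the grasp point, in m); z points along the fingers, y is the line along which they close (so a half turn about z gives the same grasp; the last joint's range is limited). The gripper opens to 85 mm and grips with 20 to 120 N. Pads are 22 mm wide; open, the fingers measure 114 mm over their backs; the gripper's body (76 mm by 85 mm) begins 54 mm behind the grasp point. The pads swing forward as they close: fully open they stand 13 mm farther back than shut.
Start: joints at [-71.391, 4.979, 10.078, 95.1, 0, 90], TCP at [0.176, -0.521, 0.231] pointing down, gripper open.
Joint ranges: [-179.16, 179.16], [-48.56, 103.87], [-65.8, 70.77], [-126.05, 130.52], [-82.76, 87.17], [-180, 180]. Speed limits (degrees/s): [127.2, 127.2, 147.25, 180, 180, 180].

## Interface

Orientations are given as [roll, pitch, yaw] about the fixed x, y, z axes, in that order (R = Rz(yaw) Ry(pitch) Rx(roll)).
In Python, from workcell import bot gives the robot as it stands.
- The arm moves only by the tool play_rows, never from a script. Its argument "steps" is a list that holds one entry, the list of rows, each a list of 4 numbers: the shift along the tool's x, y, z in m, then the turn about the tool's z in rad. In form: [[[tx, ty, tz, yaw], ...]]. A call has exactly 5 rows; each row shifts and turns the commanded pose from where the row before left it, along the tool's axes as they then stand; what a row does not reach is not made up. A row lasts 1/12 s, in which the tool goes at most 41.7 mm and 7.16 degrees, less where a joint would pass 70% of its speed; a pose out of reach is approached as far as the arm can. A call is refused whole if a number of a shift passes 0.0417 or a number of a turn 0.125, either way. A call with a gripper value outside its range is refused whole. "gripper" is the finger opening in m, from 0 to 0.0854, set as the call begins (left out, the last holds). The fingers move at their own pace and stop on an object; "squeeze" is the grip in N (left out, the last holds). Time passes only in rows, so rows that do not move let the fingers close, or fill a call up. It gives the time, the measured TCP pose, the force, the opening and the grip force at its end, in the units of the state.
- bot.get_obs(): the state, without advancing time (a new reading comes with each control period).
- bot.camera(name): name is "scene" or "top"; returns a dict with "img" (384x512x3 uint8, blue, green, red), "vfov" (degrees; the focal length in pixels is half the picture's height over the tangent of half this angle, whatever the lens; pixels are square), "cx", "cy" (the principal point, pixels), "xyz" and "attitude" of the camera in the world. Camera axes: x right, y down, z forward; pixel columns grow to the right and rows downward; lengths in m; the calibration is good to about 2 mm. A picture is of the moment at which its call begins. There is no depth.
- bot.job_done(): hands the job in; it is judged then, once.
The state is a dict: "time": time; "q": joint angles; "qd": joint speeds; "joint_efforts": joint torques, N m; "ee_pos": TCP position; "tcp_rot": TCP orientation; "wrist_force": force on the tool from outside, world axes, zero at the start; "torque": the same for the moment, N m; "opening": finger opening in m; "grasp_force": force on a finger pad.
Only numpy, scipy, OpenCV 4.12 (cv2) and the standard library are available. Lean on these libraries where they do the work, as an engineer would, in place of code of your own. Each camera call takes 0.05 s, during which the arm holds its last target. There are 200 camera calls.

## Task

Make the back wall of the little brazing hearth one course higher with the three loose firebricks: the whole brick astride the joint of the two bricks below, a half brick at each end, every groove seated down over the tongue below. When all three are laid, push the sliding end plate fully home so that it closes up the course. The bricks chip, so set them down, do not drop them, and leave the hammer, pliers and tape measure where they are.

Things in the scene. Friction and masses are not known exactly. Their poses are not given: they have to be found in the camera images.
- hearth: Dark steel tray fixed to the table, with a firebrick wall along its rear. Origin: on the table under the middle of the wall; x across the wall, the tiled floor (z = 19 mm) on its -x side; y along the wall; z up. Tray spans x -100 to +42, y -233 to +151 mm, rim 23 mm high. A 26 mm metal ferrule stands on the tiles at x -66, y +85 mm, top at z = 45 mm.
- course_joint (a point): Middle of the wall's top, where the two cemented bottom bricks meet (hearth y = 0), at z = 50 mm; axes as the hearth. The bottom course runs from y = -120 to +120 mm, 50 mm thick (x +-25); along its flat top at x = 0 runs a half-round tongue, 17 mm wide, 6 mm high. Laid second course: underside here, brick centres 20 mm above; whole at y = 0, halves at y = +90 and -90 mm.
- fixed_plate (a point): Fixed steel end plate at the wall's +y end: middle of its inner face (hearth y = +120 mm, z = 60 mm). 56 mm wide, 4 mm thick, top at z = 80 mm. The three loose bricks (237 mm together) have 3 mm of play between the end plates once the sliding one is home.
- brick_whole_center (a point): Whole loose firebrick, 119 mm long (its y), 50 mm wide (x), 40 mm high plus a 6 mm half-round tongue along its top; a groove 20 mm wide, 7.5 mm deep runs lengthwise underneath. About 0.22 kg. Lies groove down on the table beside the tray, left or right. Point: its centre, 20 mm above its underside. Same either way round. Grasp across the 50 mm width.
- brick_half_1_center (a point): Half firebrick, same section, tongue and groove as the whole one (50 mm wide along its x, 40 mm high plus 6 mm tongue) but 59 mm long (its y), about 0.11 kg. Lies groove down on the table beside the tray. Point: its centre, 20 mm above its underside. The halves are alike; either may go at either end.
- brick_half_2_center (a point): The other half firebrick, the same as brick_half_1.
- keeper (a joint): Sliding end plate (keeper) at the wall's -y end: metres drawn back (towards hearth -y) from home. 0 = fully home at its stop, inner face at hearth y = -120 mm; starts at 0.022 to 0.045. Stays where left; slides with about 3 N of friction, up to about 10 N when it pushes bricks along.
- keeper_plate (a point): Middle of the outer face of the keeper's upright steel plate (56 mm wide, 4 mm thick, 11 to 83 mm above the table), 60 mm above the table; axes as the hearth. A flat foot (top at z = 14 mm, guides beside it to 16 mm) reaches 46 mm farther out. Push on the plate here, towards hearth +y.
- hammer: Small hammer lying behind the hearth. Bystander.
- tape_measure: Pocket tape measure standing to the right behind. Bystander.
- pliers: Pliers lying to the left behind. Bystander.
There are look-alikes about, which are no part of the job. What is shaped like the part that bears brick_whole_center but green or turquoise is not meant.

How it is judged:
By the outcome, as a careful person would: the job done as asked, in the order asked, and still so for the second after the job is handed in, with the robot touching nothing.
It also fails if it takes over 72 s, if anything falls off the work surface, if the arm or the gripper's body presses on something with over 40 N, if the wrist force passes 120 N, or if a joint passes its speed limit or range.

## Working session

There is one attempt and no reset: what is moved stays moved. The work goes in short steps, Python scripts to look and compute and a tool call to move; the robot and the scene stay as the last step left them, time stands still between calls to the robot, and variables do not carry over. Pictures are saved under pics/ and viewed, at most 10 in all, crops included, and the job is handed in when it is done.

Besides the shell and the picture viewer there is one more tool, called as name(argument=value, ...) on one line, values as JSON. play_rows: Moves the arm, as the interface text tells. Its arguments: {"type":"object","properties":{"steps":{"type":"array","items":{"type":"array","items":{"type":"array","items":{"type":"number"}}}},"gripper":{"type":"number"},"squeeze":{"type":"number"}},"required":["steps"]}

```bash
mkdir -p pics; ls; python3 - <<'E'
from workcell import bot
import cv2
for n in("scene","top"):
    c=bot.camera(n); print(n,c["vfov"],c["cx"],c["cy"],c["xyz"],c["attitude"])
    cv2.imwrite(f"pics/{n}0.png",cv2.resize(c["img"],(800,600),interpolation=cv2.INTER_CUBIC))
    cv2.imwrite(f"pics/{n}0raw.png",c["img"])
print(bot.get_obs(),bot.hold_point_z)
E
```

```text
pics
scene 43.70431089577362 256.6768886532791 197.58179104628908 [-0.02941355  0.59134849  1.05387387] [-139.92845082   -0.40379034 -133.16556488]
top 43.719559299731515 253.6595193122543 193.2953067228319 [0.35307511 0.02041893 1.48916126] [-170.80319871   -0.49298623  -91.06510997]
{'time': 0.1, 'q': array([-7.13905548e+01,  5.00771869e+00,  1.00393145e+01,  9.50995247e+01,
        1.37567339e-03,  8.99994891e+01]), 'qd': array([-0.02832969, -0.04833096,  0.15880434,  0.14463667,  0.09037871,
       -0.08254998]), 'joint_efforts': array([ 8.21184699e-05, -5.21563697e+01,  4.65653479e+01,  1.61310862e-02,
        9.39178130e-05,  1.35433339e-05]), 'ee_pos': array([ 0.17545499, -0.52104835,  0.23065904]), 'tcp_rot': array([-1.79932071e+02, -1.37627813e-03,  1.86099545e+01]), 'wrist_force': array([-0.15517   , -0.69408675, -0.41708976]), 'torque': array([-0.04062927,  0.01340538,  0.03823481]), 'grasp_force': 0.0, 'opening': 0.08527630690890747} 0.0187
```

View pics/top0.png

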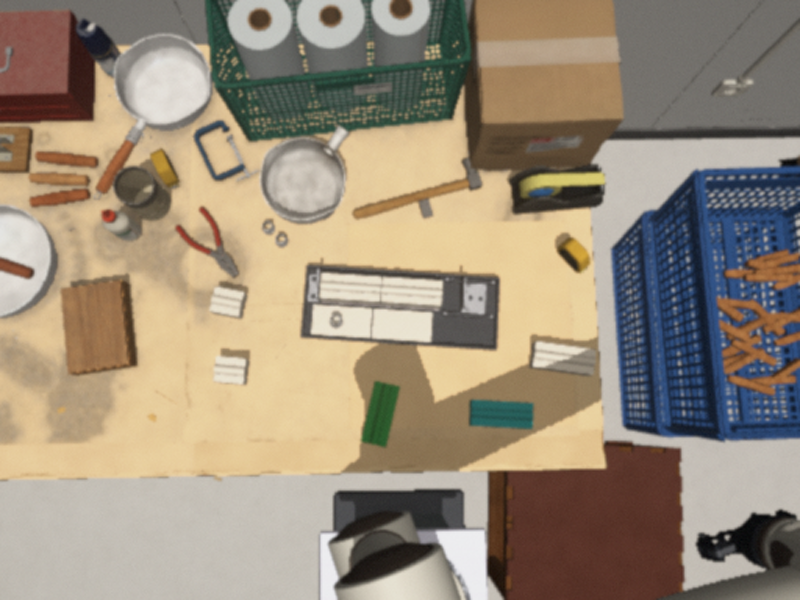

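View pics/scene0.png

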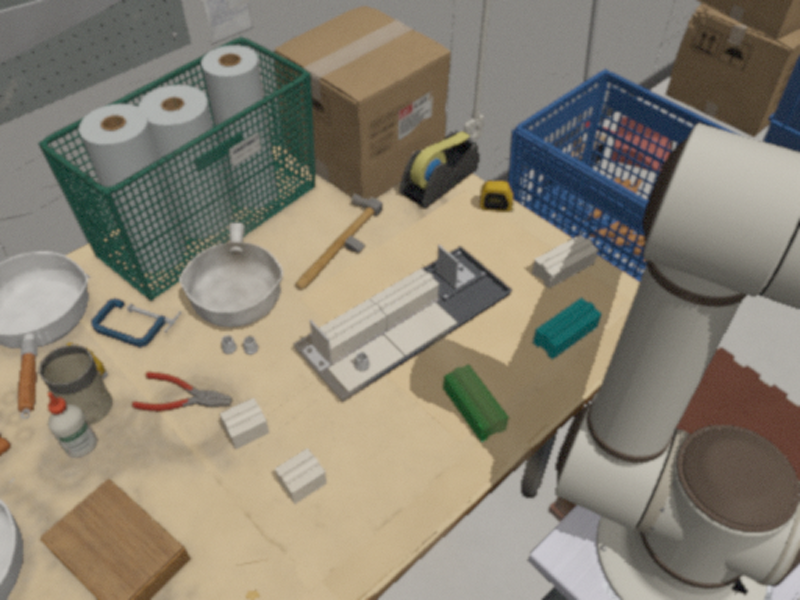

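```bash
cat >h.py <<'E'
import numpy as np,cv2
from scipy.spatial.transform import Rotation as R
CAM={"scene":(43.70431089577362,256.6768886532791,197.58179104628908,[-0.02941355,0.59134849,1.05387387],[-139.92845082,-0.40379034,-133.16556488]),
"top":(43.719559299731515,253.6595193122543,193.2953067228319,[0.35307511,0.02041893,1.48916126],[-170.80319871,-0.49298623,-91.06510997])}
def proj(n,P):
    v,cx,cy,t,a=CAM[n];f=192/np.tan(np.radians(v)/2)
    p=(np.atleast_2d(P)-t)@R.from_euler("xyz",a,degrees=True).as_matrix()
    return np.c_[cx+f*p[:,0]/p[:,2],cy+f*p[:,1]/p[:,2]]
def back(n,uv,z):
    v,cx,cy,t,a=CAM[n];f=192/np.tan(np.radians(v)/2)
    uv=np.atleast_2d(uv);d=np.c_[(uv-[cx,cy])/f,np.ones(len(uv))]@R.from_euler("xyz",a,degrees=True).as_matrix().T
    return (np.array(t)+d*((z-t[2])/d[:,2])[:,None])
def crop(img,x,y,w,h,s):
    c=cv2.resize(img[y:y+h,x:x+w],None,fx=s,fy=s,interpolation=cv2.INTER_CUBIC)
    for i in range(-x%10,w,10):
        cv2.line(c,(i*s,0),(i*s,6),(0,0,255),1);cv2.putText(c,str(x+i),(i*s+2,14),0,.35,(0,0,255),1)
    for j in range(-y%10,h,10):
        cv2.line(c,(0,j*s),(6,j*s),(255,0,0),1);cv2.putText(c,str(y+j),(7,j*s+4),0,.35,(255,0,0),1)
    return c
def mont(a,bs):
    r=np.hstack(bs);W=max(a.shape[1],r.shape[1])
    p=lambda m:cv2.copyMakeBorder(m,0,0,0,W-m.shape[1],cv2.BORDER_CONSTANT)
    return np.vstack([p(a),p(r)])
E
python3 - <<'E'
from h import *
t=cv2.imread("pics/top0raw.png");s=cv2.imread("pics/scene0raw.png")
a=mont(crop(t,190,165,132,62,6),[crop(t,130,178,35,32,6),crop(t,130,222,35,32,6),crop(t,333,213,54,32,6)])
b=mont(crop(s,188,155,142,100,5),[crop(s,136,252,42,38,5) ,crop(s,170,285,42,38,5),crop(s,336,148,52,38,5)])
print(a.shape,b.shape);cv2.imwrite("pics/a.png",a);cv2.imwrite("pics/b.png",b[:600])
E
```

```text
(564, 792, 3) (690, 710, 3)
```

View pics/a.png

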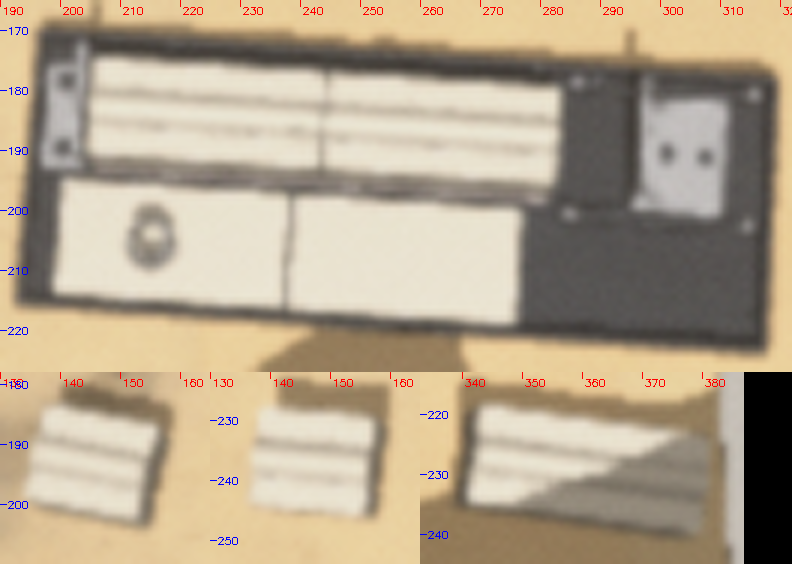

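View pics/b.png

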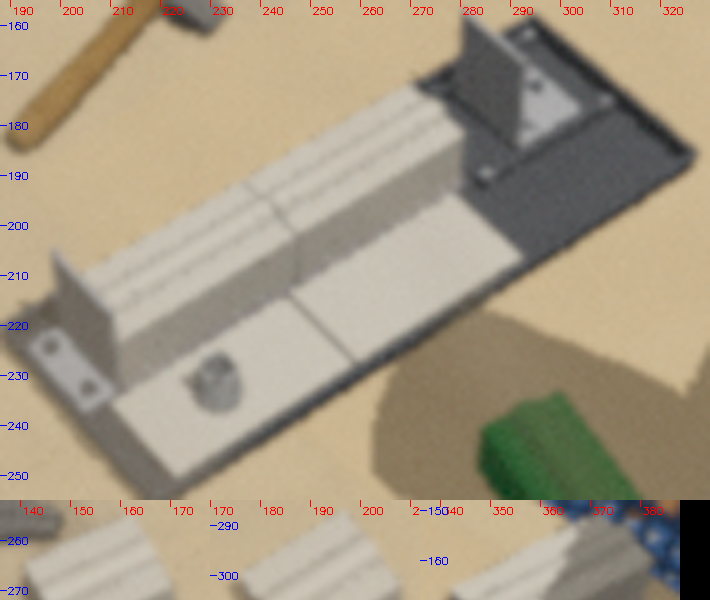

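```bash
python3 - <<'E'
from h import *
s=cv2.imread("pics/scene0raw.png")
c=np.hstack([crop(s,136,252,40,38,6) ,crop(s,172,285,40,38,6)]);d=crop(s,336,148,52,38,6)
cv2.imwrite("pics/c.png",mont(c,[d]))
T=lambda pts,x0,y0,ox=0,oy=0,s=6:np.array([[x0+(X-ox+.5)/s-.5,y0+(Y-oy+.5)/s-.5] for X,Y in pts])
hw=back("top",T([(91,57),(86,157),(561,86),(555,188),(328,72),(323,172)],190,165),.05)
hs=back("scene",T([(464,130),(413,87),(248,182),(298,236),(116,342)],188,155,s=5),.05)
print(hw*1000,"\n",hs*1000)
for n,p,x0,y0,ox in(("A",[(45,409),(157,424),(141,519),(25,492)],130,178,0),("B",[(261,409),(376,421),(368,514),(249,502)],130,222,210),("W",[(482,405),(708,434),(700,535),(468,502)],333,213,420)):
    q=back("top",T(p,x0,y0,ox,372),.04)[:,:2]*1000
    e=(q[[0,3]]-q[[1,2]]).mean(0)
    print(n,q.mean(0),"len",np.linalg.norm(e),"wid",np.linalg.norm((q[[0,1]]-q[[3,2]]).mean(0)),"yaw",np.degrees(np.arctan2(-e[0],e[1])))
E
```

```text
[[648.01411945 152.41927609  50.        ]
 [596.28310573 155.07286505  50.        ]
 [628.88082567 -87.23602377  50.        ]
 [576.25032652 -82.69175499  50.        ]
 [638.16919652  31.56228501  50.        ]
 [586.50036714  34.89869606  50.        ]] 
 [[581.88147001 -83.61268423  50.        ]
 [625.30738296 -85.64480408  50.        ]
 [635.78942312  31.73282581  50.        ]
 [588.30097252  37.60906396  50.        ]
 [599.95549766 156.18728581  50.        ]]
A [595.95414622 336.51868085] len 59.447628921099785 wid 46.64731135563271 yaw -11.49651890891554
B [460.99733991 328.36527378] len 59.248231533436794 wid 46.82183123495619 yaw -6.867712854730757
W [ 472.85703282 -319.82053571] len 116.62660665054193 wid 50.70745896064582 yaw -8.759958261234615
```

View pics/c.png

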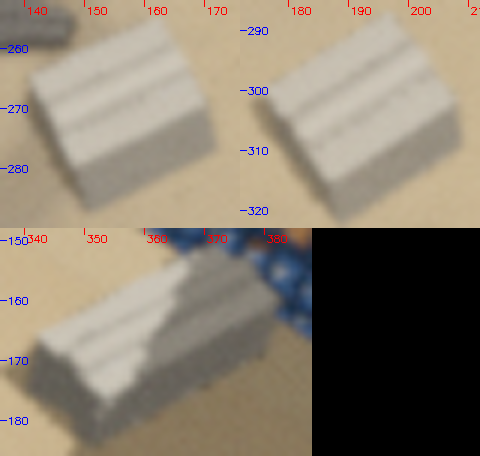

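```bash
python3 - <<'E'
from h import *
from scipy.optimize import least_squares
T=lambda pts,x0,y0,ox=0,oy=0,s=6:np.array([[x0+(X-ox+.5)/s-.5,y0+(Y-oy+.5)/s-.5] for X,Y in pts])
def fit(name,p0,obs):
    def P(p,m):
        c,s=np.cos(p[2]),np.sin(p[2]);m=np.array(m)
        return np.c_[p[0]+c*m[:,0]-s*m[:,1],p[1]+s*m[:,0]+c*m[:,1],m[:,2]]
    f=lambda p:np.concatenate([(proj(n,P(p,m))-uv).ravel() for n,m,uv in obs])
    r=least_squares(f,p0,loss="soft_l1")
    print(name,r.x[:2]*1000,np.degrees(r.x[2]),np.round(r.fun.reshape(-1,2) if 0 else f(r.x),1))
for sel in("ts","t","s"):
  def F(n,p,obs): fit(sel+" "+n,p,[o for o in obs if o[0][0] in sel])
  a,b=.025,.12
  F("hearth",[.6,.03,0],[("top",[(a,b,.05),(-a,b,.05),(a,-b,.05),(-a,-b,.05),(a,0,.05),(-a,0,.05)],T([(91,57),(86,157),(561,86),(555,188),(328,72),(323,172)],190,165)),
  ("top",[(-.1,.151,.023),(-.1,-.233,.023)],T([(15,303),(768,352)],190,165)),
  ("scene",[(-a,-b,.05),(a,-b,.05),(a,0,.05),(-a,0,.05),(-a,b,.05),(-a,-b,.019)],T([(464,130),(413,87),(248,182),(298,236),(116,342),(463,193)],188,155,s=5))])
  z=.04
  for n,p0,L,tp,sp in(("A",[.596,.336,-.2],.0295,T([(45,409),(157,424),(141,519),(25,492)],130,178,0,372),T([(32,78),(163,18),(208,103),(80,168)],136,252)),
   ("B",[.461,.328,-.1],.0295,T([(261,409),(376,421),(368,514),(249,502)],130,222,210,372),T([(258,98),(388,15),(457,103),(322,180)],172,285,240)),
   ("W",[.473,-.32,-.1],.0595,T([(482,405),(708,434),(700,535),(468,502)],333,213,420,372),T([(36,340),(220,245),(275,300),(97,405)],336,148,0,228))):
    m=[(a,L,z),(a,-L,z),(-a,-L,z),(-a,L,z)]
    F(n,p0,[("top",m,tp),("scene",m,sp)])
E
```

```text
ts hearth [612.67182536  34.56865188] -4.804214199702093 [ 0.1  0.1 -0.4 -0.5 -0.   0.4  0.1 -0.5 -0.3  0.2 -0.6 -0.4  0.2 -0.
 -0.7  0.   0.9  0.9 -0.2 -0.7 -0.6 -0.2  0.4 -0.1  0.5  0.5  0.6 -4.4]
ts A [595.01922726 336.88746723] -11.373327161657567 [ 0.1 -0.7  0.2  0.3 -0.6  0.3 -0.2  1.3 -0.4 -0.1 -0.3 -0.6  0.8 -0.2
 -0.2 -0. ]
ts B [461.66547062 330.30771468] -6.446999991873924 [-0.5 -0.6 -0.3 -0.8 -1.1  0.2 -0.7  0.4  0.5 -1.2  0.2 -0.7  0.1 -0.1
  0.9  0.9]
ts W [ 473.09104226 -318.47848972] -8.983636303371707 [-1.1 -0.2  0.1  0.3 -0.2 -0.2 -0.6 -0.1  0.  -0.4 -0.7 -0.4  1.8  0.3
  1.3 -0.8]
t hearth [612.38568183  34.00495637] -4.698326467579853 [ 0.3  0.3 -0.2 -0.3  0.1  0.4  0.3 -0.5 -0.1  0.3 -0.4 -0.3  0.5  0.1
 -0.5 -0. ]
t A [595.74256641 336.51772683] -10.652799093804525 [ 0.1 -0.8  0.3 -0.1 -0.3 -0.   0.   1.2]
t B [461.01773766 328.36502723] -5.97868953122734 [ 0.1 -0.4  0.3 -0.7 -0.3  0.4 -0.   0.7]
t W [ 472.85306669 -319.75768042] -8.801053497410138 [-0.7 -0.1  0.5  0.3  0.3 -0.2 -0.1 -0. ]
s hearth [612.94017294  35.54324087] -5.410761167001073 [ 0.8  1.4 -0.1 -0.3 -0.9 -0.1 -0.   0.1 -0.2  0.4  0.5 -4. ]
s A [594.39644153 337.19352962] -12.011119976493747 [-0.3 -0.  -0.1 -0.4  0.8  0.2 -0.3  0.2]
s B [461.71348356 331.54031116] -6.485378013973996 [ 0.  -0.9 -0.2 -0.4 -0.3  0.2  0.5  1.3]
s W [ 473.3773206  -316.00963401] -9.272385527354647 [-0.6 -0.1 -1.1  0.   1.2  0.7  0.5 -0.5]
```

```bash
cat >>h.py <<'E'
def plan(tx,ty,tz,yaw,n=None,start=None):
    from workcell import bot
    if start is None:
        o=bot.get_obs();p=np.array(o["ee_pos"]);y=np.radians(o["tcp_rot"][2])
        print("t",round(o["time"],2),"at",np.round(p*1000,1),np.round(o["tcp_rot"],2),"F",np.round(o["wrist_force"],1),"open",round(o["opening"],4),"grip",round(o["grasp_force"],1))
    else: p=np.array(start[:3],float);y=np.radians(start[3])
    d=np.array([tx,ty,tz])-p;dy=np.radians(yaw)-y
    if n is None: n=5*int(np.ceil(max(np.abs(d).max()/.030,np.linalg.norm(d)/.037,abs(dy)/.115)/5))
    out=[]
    for i in range(n):
        s=d/n;c,sn=np.cos(y),np.sin(y)
        out.append([round(c*s[0]+sn*s[1],4),round(sn*s[0]-c*s[1],4),round(-s[2],4),round(-dy/n,4)]);y+=dy/n
    for i in range(0,n,5):print([out[i:i+5]])
H=(.6125,.0344,np.radians(-4.75))
def hw(x,y):
    c,s=np.cos(H[2]),np.sin(H[2]);return H[0]+c*x-s*y,H[1]+s*x+c*y
E
python3 -c "
from h import *
plan(.473,-.3193,.1,81.1)"
```

```text
t 0.1 at [ 175.5 -521.   230.7] [-179.93   -0.     18.61] F [-0.2 -0.7 -0.4] open 0.0853 grip 0.0
[[[np.float64(0.0231), np.float64(-0.0064), np.float64(0.0087), np.float64(-0.0727)], [np.float64(0.0235), np.float64(-0.0047), np.float64(0.0087), np.float64(-0.0727)], [np.float64(0.0238), np.float64(-0.003), np.float64(0.0087), np.float64(-0.0727)], [np.float64(0.0239), np.float64(-0.0013), np.float64(0.0087), np.float64(-0.0727)], [np.float64(0.024), np.float64(0.0005), np.float64(0.0087), np.float64(-0.0727)]]]
[[[np.float64(0.0239), np.float64(0.0022), np.float64(0.0087), np.float64(-0.0727)], [np.float64(0.0236), np.float64(0.0039), np.float64(0.0087), np.float64(-0.0727)], [np.float64(0.0233), np.float64(0.0056), np.float64(0.0087), np.float64(-0.0727)], [np.float64(0.0228), np.float64(0.0073), np.float64(0.0087), np.float64(-0.0727)], [np.float64(0.0222), np.float64(0.009), np.float64(0.0087), np.float64(-0.0727)]]]
[[[np.float64(0.0215), np.float64(0.0106), np.float64(0.0087), np.float64(-0.0727)], [np.float64(0.0207), np.float64(0.0121), np.float64(0.0087), np.float64(-0.0727)], [np.float64(0.0198), np.float64(0.0136), np.float64(0.0087), np.float64(-0.0727)], [np.float64(0.0187), np.float64(0.015), np.float64(0.0087), np.float64(-0.0727)], [np.float64(0.0176), np.float64(0.0163), np.float64(0.0087), np.float64(-0.0727)]]]
```

play_rows(steps=[[[0.023,-0.006,0.009,-0.073],[0.0235,-0.005,0.009,-0.073],[0.024,-0.003,0.009,-0.073],[0.024,-0.001,0.009,-0.073],[0.024,0.0005,0.009,-0.073]]], gripper=0.0854)

```text
time: 0.52
ee_pos: [0.2757, -0.4533, 0.1855]
tcp_rot: [-180.0, -0.0, 39.7]
wrist_force: [1.0, -0.2, -0.6]
opening: 0.0851
grasp_force: 0.0
```

play_rows(steps=[[[0.024,0.002,0.009,-0.073],[0.0235,0.004,0.009,-0.073],[0.023,0.0055,0.009,-0.073],[0.023,0.007,0.009,-0.073],[0.022,0.009,0.009,-0.073]]])

```text
time: 0.93
ee_pos: [0.3742, -0.3856, 0.1406]
tcp_rot: [-180.0, -0.0, 60.6]
wrist_force: [0.4, 0.9, -0.3]
opening: 0.0856
grasp_force: 0.0
```

play_rows(steps=[[[0.0215,0.0105,0.009,-0.073],[0.0205,0.012,0.009,-0.073],[0.02,0.0135,0.009,-0.073],[0.0185,0.015,0.009,-0.073],[0.0175,0.0165,0.008,-0.073]]])

```text
time: 1.35
ee_pos: [0.473, -0.3182, 0.0963]
tcp_rot: [-179.9, -0.0, 81.6]
wrist_force: [0.6, -0.5, -0.1]
opening: 0.0852
grasp_force: 0.0
```

```bash
sed -i 's/out\[i:i+5\]\])/np.array(out[i:i+5]).tolist()])/' h.py; python3 - <<'E'
from h import *
from workcell import bot
plan(.473,-.3193,.003,81.1,5)
s=bot.camera("scene")["img"];t=bot.camera("top")["img"]
cv2.imwrite("pics/d.png",np.vstack([crop(t,315,190,120,75,5),crop(s,310,110,120,45+0,5)]))
E
```

```text
t 1.35 at [ 473.  -318.2   96.3] [-1.7995e+02 -2.0000e-02  8.1560e+01] F [ 0.6 -0.5 -0.1] open 0.0852 grip 0.0
[[[-0.0002, 0.0, 0.0187, 0.0016], [-0.0002, 0.0, 0.0187, 0.0016], [-0.0002, 0.0, 0.0187, 0.0016], [-0.0002, 0.0, 0.0187, 0.0016], [-0.0002, 0.0, 0.0187, 0.0016]]]
```

View pics/d.png

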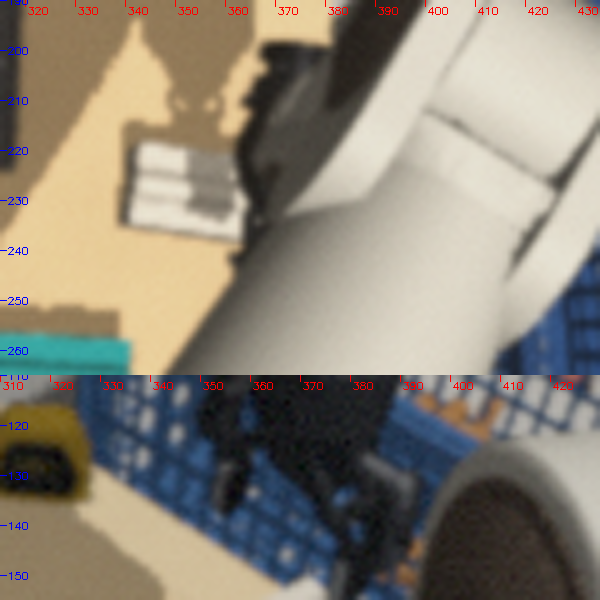

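The top view shows the gripper over the far end of the whole brick (u≈360, v≈225), with the near end visible at u 340–362; the position agrees with the fit. I'll descend and grasp.

play_rows(steps=[[[0,0,0.02,0.0],[0,0,0.02,0.002],[0,0,0.02,0.002],[0,0,0.02,0.002],[0,0,0.013,0.002]]])

```text
time: 1.87
ee_pos: [0.4711, -0.3192, 0.0023]
tcp_rot: [-179.9, -0.0, 80.8]
wrist_force: [0.2, 0.3, -0.1]
opening: 0.0856
grasp_force: 0.0
```

play_rows(steps=[[[0,0,0,0],[0,0,0,0],[0,0,0,0],[0,0,0,0],[0,0,0,0]]], gripper=0.03, squeeze=40)

```text
time: 2.28
ee_pos: [0.4731, -0.3199, 0.0059]
tcp_rot: [179.9, 0.1, 80.9]
wrist_force: [-0.1, -0.5, 4.7]
opening: 0.049
grasp_force: 43.8
```

play_rows(steps=[[[0,0,0,0],[0,0,0,0],[0,0,0,0],[0,0,0,0],[0,0,0,0]]])

```text
time: 2.7
ee_pos: [0.4731, -0.3199, 0.0059]
tcp_rot: [179.9, 0.1, 80.9]
wrist_force: [-0.9, -0.7, 6.4]
opening: 0.0493
grasp_force: 44.1
```

play_rows(steps=[[[0,0,0,0],[0,0,0,0],[0,0,-0.004,0],[0,0,-0.004,0],[0,0,0,0]]], gripper=0.07)

```text
time: 3.12
ee_pos: [0.4728, -0.3195, 0.0133]
tcp_rot: [179.9, 0.0, 80.9]
wrist_force: [0.5, -0.6, 0.3]
opening: 0.0699
grasp_force: 0.0
```

play_rows(steps=[[[0,0,0,0],[0,0,0,0],[0,0,0,0],[0,0,0,0],[0,0,0,0]]], gripper=0.03)

```text
time: 3.53
ee_pos: [0.4726, -0.3194, 0.0126]
tcp_rot: [180.0, 0.0, 80.9]
wrist_force: [0.7, -0.0, 4.5]
opening: 0.0494
grasp_force: 43.2
```

play_rows(steps=[[[0,0,0,0],[0,0,0,0],[0,0,0,0],[0,0,-0.01,0],[0,0,-0.02,0]]])

```text
time: 3.95
ee_pos: [0.4706, -0.3181, 0.0399]
tcp_rot: [-179.7, -0.1, 80.9]
wrist_force: [0.3, -0.0, -2.4]
opening: 0.0494
grasp_force: 42.4
```

play_rows(steps=[[[0,0,-0.03,0],[0,0,-0.03,0],[0,0,-0.03,0],[0,0,-0.02,0],[0,0,0,0]]])

```text
time: 4.37
ee_pos: [0.4735, -0.3201, 0.1571]
tcp_rot: [179.7, 0.1, 80.9]
wrist_force: [1.3, -0.8, -3.5]
opening: 0.0495
grasp_force: 42.6
```

```bash
python3 - <<'E'
from h import *
x,y=hw(0,-.004);print(x,y)
plan(x,y,.15,85.25)
E
```

```text
0.6121687671699513 0.030413737990008953
t 4.37 at [ 473.5 -320.1  157.1] [1.7969e+02 1.4000e-01 8.0890e+01] F [ 1.3 -0.8 -3.5] open 0.0495 grip 42.6
[[[0.0245, 0.0054, 0.0005, -0.0051], [0.0245, 0.0055, 0.0005, -0.0051], [0.0245, 0.0057, 0.0005, -0.0051], [0.0244, 0.0058, 0.0005, -0.0051], [0.0244, 0.0059, 0.0005, -0.0051]]]
[[[0.0244, 0.006, 0.0005, -0.0051], [0.0244, 0.0062, 0.0005, -0.0051], [0.0243, 0.0063, 0.0005, -0.0051], [0.0243, 0.0064, 0.0005, -0.0051], [0.0243, 0.0065, 0.0005, -0.0051]]]
[[[0.0242, 0.0067, 0.0005, -0.0051], [0.0242, 0.0068, 0.0005, -0.0051], [0.0242, 0.0069, 0.0005, -0.0051], [0.0241, 0.007, 0.0005, -0.0051], [0.0241, 0.0072, 0.0005, -0.0051]]]
```

play_rows(steps=[[[0.0245,0.0055,0.0005,-0.005],[0.0245,0.0055,0.0005,-0.005],[0.0245,0.0055,0.0005,-0.005],[0.0245,0.006,0.0005,-0.005],[0.0245,0.006,0.0005,-0.005]]])

```text
time: 4.78
ee_pos: [0.5184, -0.201, 0.1482]
tcp_rot: [-179.9, -0.0, 82.3]
wrist_force: [0.7, 0.2, -3.4]
opening: 0.0493
grasp_force: 42.4
```

play_rows(steps=[[[0.0245,0.006,0.0005,-0.005],[0.0245,0.006,0.0005,-0.005],[0.0245,0.0065,0.0005,-0.005],[0.0245,0.0065,0.0005,-0.005],[0.0245,0.0065,0.0005,-0.005]]])

```text
time: 5.2
ee_pos: [0.5648, -0.0833, 0.1456]
tcp_rot: [-179.9, -0.0, 83.8]
wrist_force: [0.8, -0.4, -2.6]
opening: 0.0493
grasp_force: 42.4
```

play_rows(steps=[[[0.024,0.0065,0.0005,-0.005],[0.024,0.007,0.0005,-0.005],[0.024,0.007,0.0005,-0.005],[0.024,0.007,0.0005,-0.005],[0.024,0.007,0.0005,-0.005]]])

```text
time: 5.62
ee_pos: [0.611, 0.0325, 0.143]
tcp_rot: [-179.9, 0.0, 85.2]
wrist_force: [-0.1, 0.3, -3.1]
opening: 0.0494
grasp_force: 42.4
```

play_rows(steps=[[[0,0,0.02,0],[0,0,0.02,0],[0,0,0.01,0],[0,0,0,0],[0,0,0,0]]])

```text
time: 6.03
ee_pos: [0.6106, 0.0311, 0.094]
tcp_rot: [-179.9, 0.0, 85.2]
wrist_force: [0.2, -0.4, -2.3]
opening: 0.0496
grasp_force: 42.3
```

```bash
python3 - <<'E'
from h import *
from workcell import bot
x,y=hw(0,-.004)
plan(x,y,.066,85.25,5)
t=bot.camera("top")["img"];s=bot.camera("scene")["img"]
cv2.imwrite("pics/e.png",mont(crop(s,188,120,142,75,5),[crop(t,190,150,132,45,5)]))
# where brick corners should be now
o=bot.get_obs();p=o["ee_pos"];zt=p[2]-.0126+.04
for dx in(.025,-.025):
  for dy in(.0595,-.0595):
    c,sn=np.cos(H[2]),np.sin(H[2]);P=[p[0]+c*dx-sn*dy,p[1]+sn*dx+c*dy,zt];print(dx,dy,proj("scene",P)[0].round(1),proj("top",P)[0].round(1))
E
```

```text
t 6.03 at [610.6  31.1  94. ] [-1.7988e+02  2.0000e-02  8.5170e+01] F [ 0.2 -0.4 -2.3] open 0.0496 grip 42.3
[[[-0.0001, 0.0003, 0.0056, -0.0003], [-0.0001, 0.0003, 0.0056, -0.0003], [-0.0001, 0.0003, 0.0056, -0.0003], [-0.0001, 0.0003, 0.0056, -0.0003], [-0.0001, 0.0003, 0.0056, -0.0003]]]
0.025 0.0595 [218.9 182.6] [224.5 170.9]
0.025 -0.0595 [254.7 162.4] [265.3 173.5]
-0.025 0.0595 [230.2 194. ] [223.2 187.8]
-0.025 -0.0595 [266.4 173. ] [264.2 190.4]
```

View pics/e.png

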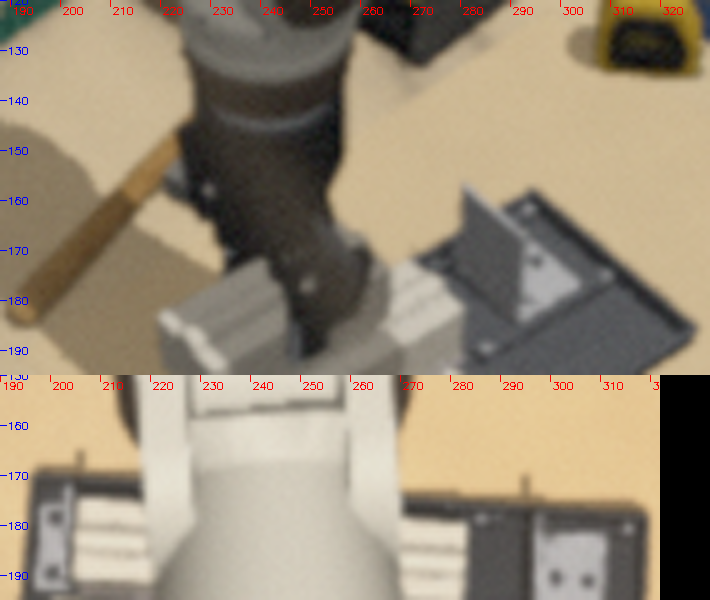

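play_rows(steps=[[[0,0.0015,0.005,0],[0,0,0.005,0],[0,0,0.005,0],[0,0,0.005,0],[0,0,0.002,0]]])

```text
time: 6.55
ee_pos: [0.6124, 0.0312, 0.0716]
tcp_rot: [-179.9, 0.0, 85.2]
wrist_force: [-0.0, -0.1, -2.4]
opening: 0.0492
grasp_force: 42.4
```

play_rows(steps=[[[0,0,0.001,0],[0,0,0.001,0],[0,0,0.001,0],[0,0,0.001,0],[0,0,0,0]]])

```text
time: 6.97
ee_pos: [0.6128, 0.0312, 0.0687]
tcp_rot: [180.0, -0.0, 85.2]
wrist_force: [-0.4, -0.5, -2.6]
opening: 0.0495
grasp_force: 42.4
```

play_rows(steps=[[[0,0,0.0005,0],[0,0,0.0005,0],[0,0,0.0005,0],[0,0,0.0005,0],[0,0,0,0]]])

```text
time: 7.38
ee_pos: [0.6128, 0.0312, 0.0667]
tcp_rot: [-180.0, -0.0, 85.2]
wrist_force: [0.9, -0.1, -3.4]
opening: 0.0494
grasp_force: 42.4
```

play_rows(steps=[[[0,0,0.0005,0],[0,0,0.0005,0],[0,0,0.0005,0],[0,0,0.0005,0],[0,0,0,0]]])

```text
time: 7.8
ee_pos: [0.6127, 0.0312, 0.0646]
tcp_rot: [-180.0, 0.0, 85.2]
wrist_force: [-0.6, -0.7, -1.9]
opening: 0.049
grasp_force: 42.4
```

play_rows(steps=[[[0,0,0.0005,0],[0,0,0.0005,0],[0,0,0.0005,0],[0,0,0,0],[0,0,0,0]]])

```text
time: 8.22
ee_pos: [0.6128, 0.0312, 0.0632]
tcp_rot: [-180.0, 0.0, 85.2]
wrist_force: [0.1, 0.4, -2.8]
opening: 0.0492
grasp_force: 42.4
```

play_rows(steps=[[[0,0,0.0005,0],[0,0,0.0005,0],[0,0,0,0],[0,0,0,0],[0,0,0,0]]])

```text
time: 8.63
ee_pos: [0.6129, 0.0312, 0.0626]
tcp_rot: [180.0, -0.0, 85.2]
wrist_force: [-2.5, -0.6, 1.5]
opening: 0.0496
grasp_force: 42.9
```

play_rows(steps=[[[0,0,0.0005,0],[0,0,0,0],[0,0,0,0],[0,0,0,0],[0,0,0,0]]])

```text
time: 9.05
ee_pos: [0.6129, 0.0312, 0.0626]
tcp_rot: [180.0, -0.0, 85.2]
wrist_force: [-2.7, -0.2, 5.6]
opening: 0.0494
grasp_force: 43.5
```

play_rows(steps=[[[0,0,0,0],[0,0,0,0],[0,0,0,0],[0,0,0,0],[0,0,-0.01,0]]], gripper=0.0854)

```text
time: 9.47
ee_pos: [0.6118, 0.0312, 0.07]
tcp_rot: [-179.8, 0.0, 85.2]
wrist_force: [-0.6, 0.9, 0.2]
opening: 0.0854
grasp_force: 0.0
```

play_rows(steps=[[[0,0,-0.02,0],[0,0,-0.02,0],[0,0,-0.02,0],[0,0,-0.02,0],[0,0,0,0]]])

```text
time: 9.88
ee_pos: [0.6143, 0.0313, 0.1571]
tcp_rot: [179.6, -0.0, 85.2]
wrist_force: [0.1, -0.3, 1.0]
opening: 0.0855
grasp_force: 0.0
```

```bash
python3 - <<'E'
from h import *
plan(.5952,.3368,.1,78.8)
E
```

```text
t 9.88 at [614.3  31.3 157.1] [ 1.7964e+02 -5.0000e-02  8.5190e+01] F [ 0.1 -0.3  1. ] open 0.0855 grip 0.0
[[[0.0202, -0.003, 0.0038, 0.0074], [0.0202, -0.0031, 0.0038, 0.0074], [0.0201, -0.0033, 0.0038, 0.0074], [0.0201, -0.0034, 0.0038, 0.0074], [0.0201, -0.0036, 0.0038, 0.0074]]]
[[[0.0201, -0.0037, 0.0038, 0.0074], [0.02, -0.0039, 0.0038, 0.0074], [0.02, -0.004, 0.0038, 0.0074], [0.02, -0.0042, 0.0038, 0.0074], [0.0199, -0.0043, 0.0038, 0.0074]]]
[[[0.0199, -0.0045, 0.0038, 0.0074], [0.0199, -0.0046, 0.0038, 0.0074], [0.0198, -0.0048, 0.0038, 0.0074], [0.0198, -0.0049, 0.0038, 0.0074], [0.0198, -0.0051, 0.0038, 0.0074]]]
```

play_rows(steps=[[[0.02,-0.003,0.004,0.0075],[0.02,-0.003,0.004,0.0075],[0.02,-0.003,0.004,0.0075],[0.02,-0.003,0.004,0.0075],[0.02,-0.0035,0.004,0.0075]]])

```text
time: 10.3
ee_pos: [0.6072, 0.1331, 0.1317]
tcp_rot: [180.0, 0.0, 83.0]
wrist_force: [-0.1, -0.4, -0.6]
opening: 0.0853
grasp_force: 0.0
```

play_rows(steps=[[[0.02,-0.0035,0.004,0.0075],[0.02,-0.004,0.004,0.0075],[0.02,-0.004,0.004,0.0075],[0.02,-0.004,0.004,0.0075],[0.02,-0.004,0.004,0.0075]]])

```text
time: 10.72
ee_pos: [0.6014, 0.235, 0.1117]
tcp_rot: [-180.0, 0.0, 80.9]
wrist_force: [-0.3, 0.2, -0.4]
opening: 0.0856
grasp_force: 0.0
```

play_rows(steps=[[[0.02,-0.0045,0.004,0.0075],[0.02,-0.0045,0.004,0.0075],[0.02,-0.0045,0.004,0.0075],[0.02,-0.005,0.004,0.0075],[0.02,-0.005,0.004,0.0075]]])

```text
time: 11.13
ee_pos: [0.5955, 0.3375, 0.0916]
tcp_rot: [-180.0, 0.0, 78.7]
wrist_force: [0.5, -0.6, -0.6]
opening: 0.0852
grasp_force: 0.0
```

play_rows(steps=[[[0,0,0,0],[0,0,0,0],[0,0,0,0],[0,0,0,0],[0,0,0,0]]])

```text
time: 11.55
ee_pos: [0.5961, 0.3357, 0.0922]
tcp_rot: [180.0, -0.0, 78.7]
wrist_force: [-0.5, 0.1, 0.5]
opening: 0.0855
grasp_force: 0.0
```

```bash
python3 - <<'E'
from h import *
plan(.5952,.3368,.012,78.8,5)
E
```

```text
t 11.55 at [596.1 335.7  92.2] [ 1.7998e+02 -1.0000e-02  7.8690e+01] F [-0.5  0.1  0.5] open 0.0855 grip 0.0
[[[0.0002, -0.0002, 0.016, -0.0004], [0.0002, -0.0002, 0.016, -0.0004], [0.0002, -0.0002, 0.016, -0.0004], [0.0002, -0.0002, 0.016, -0.0004], [0.0002, -0.0002, 0.016, -0.0004]]]
```

play_rows(steps=[[[0.001,-0.001,0.016,0],[0,0,0.016,0],[0,0,0.016,0],[0,0,0.016,0],[0,0,0.016,0]]])

```text
time: 11.97
ee_pos: [0.5953, 0.337, 0.0115]
tcp_rot: [180.0, -0.0, 78.7]
wrist_force: [-0.1, -0.2, 0.5]
opening: 0.0857
grasp_force: 0.0
```

play_rows(steps=[[[0,0,0,0],[0,0,0,0],[0,0,0,0],[0,0,0,0],[0,0,0,0]]], gripper=0.03)

```text
time: 12.38
ee_pos: [0.5957, 0.338, 0.0135]
tcp_rot: [179.9, -0.1, 78.7]
wrist_force: [-0.9, -1.0, 3.9]
opening: 0.0494
grasp_force: 43.4
```

play_rows(steps=[[[0,0,0,0],[0,0,0,0],[0,0,0,0],[0,0,0,0],[0,0,0,0]]])

```text
time: 12.8
ee_pos: [0.5958, 0.338, 0.0135]
tcp_rot: [179.9, -0.1, 78.7]
wrist_force: [-0.2, -0.3, 6.7]
opening: 0.0497
grasp_force: 43.8
```

play_rows(steps=[[[0,0,-0.01,0],[0,0,-0.03,0],[0,0,-0.04,0],[0,0,-0.04,0],[0,0,-0.02,0]]])

```text
time: 13.22
ee_pos: [0.5956, 0.3382, 0.1581]
tcp_rot: [179.8, -0.2, 78.7]
wrist_force: [1.6, 0.6, 0.2]
opening: 0.0491
grasp_force: 43.0
```

play_rows(steps=[[[0,0,0,0],[0,0,0,0],[0,0,0,0],[0,0,0,0],[0,0,0,0]]])

```text
time: 13.63
ee_pos: [0.5943, 0.3374, 0.15]
tcp_rot: [-179.9, 0.1, 78.7]
wrist_force: [-0.1, 0.8, -1.2]
opening: 0.0494
grasp_force: 43.0
```

```bash
python3 - <<'E'
from h import *
x,y=hw(.0005,.0885);print(x,y)
plan(x,y,.15,85.25)
E
```

```text
0.620326809116079 0.12255464286729578
t 13.63 at [594.3 337.4 150. ] [-1.7987e+02  1.1000e-01  7.8740e+01] F [-0.1  0.8 -1.2] open 0.0494 grip 43.0
[[[-0.0206, 0.0067, -0.0, -0.0114], [-0.0206, 0.0065, -0.0, -0.0114], [-0.0207, 0.0063, -0.0, -0.0114], [-0.0208, 0.006, -0.0, -0.0114], [-0.0208, 0.0058, -0.0, -0.0114]]]
[[[-0.0209, 0.0056, -0.0, -0.0114], [-0.021, 0.0053, -0.0, -0.0114], [-0.021, 0.0051, -0.0, -0.0114], [-0.0211, 0.0048, -0.0, -0.0114], [-0.0211, 0.0046, -0.0, -0.0114]]]
```

play_rows(steps=[[[-0.0205,0.0065,0,-0.0115],[-0.0205,0.0065,0,-0.0115],[-0.0205,0.0065,0,-0.0115],[-0.021,0.006,0,-0.0115],[-0.021,0.006,0,-0.0115]]])

```text
time: 14.05
ee_pos: [0.6077, 0.2293, 0.1506]
tcp_rot: [-179.9, 0.0, 82.1]
wrist_force: [-0.6, 0.1, -1.2]
opening: 0.0491
grasp_force: 43.0
```

play_rows(steps=[[[-0.021,0.0055,0,-0.0115],[-0.021,0.0055,0,-0.0115],[-0.021,0.005,0,-0.011],[-0.021,0.005,0,-0.011],[-0.021,0.0045,0,-0.011]]])

```text
time: 14.47
ee_pos: [0.6208, 0.1219, 0.1507]
tcp_rot: [-179.9, 0.0, 85.3]
wrist_force: [0.2, 0.2, -1.1]
opening: 0.0492
grasp_force: 43.0
```

play_rows(steps=[[[0,0,0.02,0],[0,0,0.02,0],[0,0,0,0],[0,0,0,0],[0,0,0,0]]])

```text
time: 14.88
ee_pos: [0.6213, 0.1233, 0.1123]
tcp_rot: [-180.0, 0.0, 85.3]
wrist_force: [0.5, -0.1, -1.1]
opening: 0.0489
grasp_force: 42.8
```

```bash
python3 - <<'E'
from h import *
from workcell import bot
x,y=hw(.0005,.088);plan(x,y,.072,85.25,5)
s=bot.camera("scene")["img"]
cv2.imwrite("pics/f.png",crop(s,180,140,130,97,6))
p=bot.get_obs()["ee_pos"];c,sn=np.cos(H[2]),np.sin(H[2])
for dx in(.025,-.025):
  for dy in(.0295,-.0295):
   for z in (.0,.04):
    P=[p[0]+c*dx-sn*dy,p[1]+sn*dx+c*dy,p[2]-.0135+z];u=proj("scene",P)[0];print(dx,dy,z,u.round(1),((u-[180,140])*6).round())
for x in(.028,-.028):
    P=[*hw(x,.12),.08];print("plate",((proj("scene",P)[0]-[180,140])*6).round())
for x in(.025,-.025):
    P=[*hw(x,.0563),.09];print("W end",((proj("scene",P)[0]-[180,140])*6).round())
E
```

```text
t 14.88 at [621.3 123.3 112.3] [-180.      0.     85.26] F [ 0.5 -0.1 -1.1] open 0.0489 grip 42.8
[[[-0.0003, -0.0002, 0.0081, 0.0], [-0.0003, -0.0002, 0.0081, 0.0], [-0.0003, -0.0002, 0.0081, 0.0], [-0.0003, -0.0002, 0.0081, 0.0], [-0.0003, -0.0002, 0.0081, 0.0]]]
0.025 0.0295 0.0 [199.1 199.3] [114. 356.]
0.025 0.0295 0.04 [197.7 189.2] [106. 295.]
0.025 -0.0295 0.0 [217.6 188.8] [226. 293.]
0.025 -0.0295 0.04 [216.8 178.6] [221. 231.]
-0.025 0.0295 0.0 [210.1 211.2] [181. 427.]
-0.025 0.0295 0.04 [209.  201.2] [174. 367.]
-0.025 -0.0295 0.0 [228.8 200.2] [293. 361.]
-0.025 -0.0295 0.04 [228.3 190.1] [290. 300.]
plate [115. 384.]
plate [188. 463.]
W end [236. 305.]
W end [303. 373.]
```

View pics/f.png

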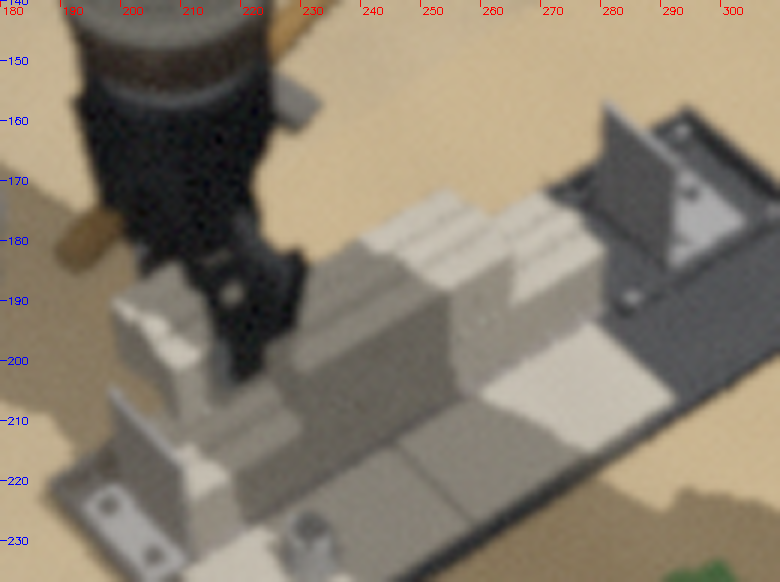

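play_rows(steps=[[[0,-0.001,0.01,0],[0,0,0.01,0],[0,0,0.01,0],[0,0,0.008,0],[0,0,0,0]]])

```text
time: 15.35
ee_pos: [0.6191, 0.123, 0.071]
tcp_rot: [-179.8, 0.1, 85.3]
wrist_force: [0.2, -0.9, -0.8]
opening: 0.0493
grasp_force: 42.9
```

play_rows(steps=[[[0,0,0.001,0],[0,0,0.001,0],[0,0,0.001,0],[0,0,0.001,0],[0,0,0,0]]])

```text
time: 15.77
ee_pos: [0.6204, 0.1231, 0.0699]
tcp_rot: [180.0, -0.0, 85.2]
wrist_force: [0.5, -0.1, -1.9]
opening: 0.0492
grasp_force: 42.9
```

play_rows(steps=[[[0,0,0.0005,0],[0,0,0.0005,0],[0,0,0.0005,0],[0,0,0.0005,0],[0,0,0,0]]])

```text
time: 16.18
ee_pos: [0.6203, 0.1232, 0.0677]
tcp_rot: [-180.0, 0.0, 85.2]
wrist_force: [0.7, 0.4, -1.3]
opening: 0.0488
grasp_force: 42.9
```

play_rows(steps=[[[0,0,0.0005,0],[0,0,0.0005,0],[0,0,0.0005,0],[0,0,0.0005,0],[0,0,0,0]]])

```text
time: 16.6
ee_pos: [0.6202, 0.1231, 0.0656]
tcp_rot: [-180.0, 0.0, 85.2]
wrist_force: [0.1, 0.3, -1.4]
opening: 0.0495
grasp_force: 42.9
```

play_rows(steps=[[[0,0,0.0005,0],[0,0,0.0005,0],[0,0,0.0005,0],[0,0,0,0],[0,0,0,0]]])

```text
time: 17.02
ee_pos: [0.6203, 0.1231, 0.0642]
tcp_rot: [-180.0, 0.0, 85.2]
wrist_force: [-0.0, -0.1, -0.9]
opening: 0.0496
grasp_force: 42.9
```

play_rows(steps=[[[0,0,0.0005,0],[0,0,0.0005,0],[0,0,0,0],[0,0,0,0],[0,0,0,0]]])

```text
time: 17.43
ee_pos: [0.6203, 0.1231, 0.0635]
tcp_rot: [180.0, -0.0, 85.2]
wrist_force: [-0.6, 0.1, 2.0]
opening: 0.049
grasp_force: 43.1
```

Seated at the expected height with hardly any side force. Release, lift, then fetch half B.

play_rows(steps=[[[0,0,0.0003,0],[0,0,0,0],[0,0,0,0],[0,0,0,0],[0,0,0,0]]])

```text
time: 17.85
ee_pos: [0.6203, 0.1231, 0.0634]
tcp_rot: [180.0, -0.0, 85.2]
wrist_force: [-3.3, -1.2, 5.0]
opening: 0.0495
grasp_force: 43.7
```

play_rows(steps=[[[0,0,0,0],[0,0,0,0],[0,0,0,0],[0,0,0,0],[0,0,-0.01,0]]], gripper=0.0854)

```text
time: 18.27
ee_pos: [0.6193, 0.123, 0.0711]
tcp_rot: [-179.8, 0.1, 85.2]
wrist_force: [-0.1, -0.4, -0.4]
opening: 0.0854
grasp_force: 0.0
```

play_rows(steps=[[[0,0,-0.02,0],[0,0,-0.03,0],[0,0,-0.03,0],[0,0,-0.01,0],[0,0,0,0]]])

```text
time: 18.68
ee_pos: [0.6217, 0.1234, 0.1672]
tcp_rot: [179.7, -0.1, 85.2]
wrist_force: [0.6, 0.2, 0.1]
opening: 0.0851
grasp_force: 0.0
```

play_rows(steps=[[[0,0,0,0],[0,0,0,0],[0,0,0,0],[0,0,0,0],[0,0,0,0]]])

```text
time: 19.1
ee_pos: [0.6199, 0.1231, 0.162]
tcp_rot: [-179.9, 0.0, 85.2]
wrist_force: [-0.7, 0.2, 0.7]
opening: 0.0854
grasp_force: 0.0
```

```bash
python3 - <<'E'
from h import *
plan(.4614,.3293,.092,83.7)
E
```

```text
t 19.1 at [619.9 123.1 162. ] [-1.7991e+02  2.0000e-02  8.5240e+01] F [-0.7  0.2  0.7] open 0.0854 grip 0.0
[[[0.0192, -0.0175, 0.007, 0.0027], [0.0192, -0.0176, 0.007, 0.0027], [0.0191, -0.0176, 0.007, 0.0027], [0.0191, -0.0177, 0.007, 0.0027], [0.019, -0.0177, 0.007, 0.0027]]]
[[[0.019, -0.0178, 0.007, 0.0027], [0.019, -0.0178, 0.007, 0.0027], [0.0189, -0.0179, 0.007, 0.0027], [0.0189, -0.0179, 0.007, 0.0027], [0.0188, -0.018, 0.007, 0.0027]]]
```

play_rows(steps=[[[0.019,-0.0175,0.003,0.003],[0.019,-0.0175,0.005,0.003],[0.019,-0.0175,0.006,0.0025],[0.019,-0.0175,0.007,0.0025],[0.019,-0.0175,0.007,0.0025]]])

```text
time: 19.52
ee_pos: [0.5406, 0.2262, 0.1344]
tcp_rot: [-180.0, 0.0, 84.4]
wrist_force: [-0.0, -0.3, 0.2]
opening: 0.0854
grasp_force: 0.0
```

play_rows(steps=[[[0.019,-0.018,0.007,0.0025],[0.019,-0.018,0.007,0.0025],[0.019,-0.018,0.007,0.0025],[0.019,-0.018,0.007,0.0025],[0.019,-0.018,0.007,0.0025]]])

```text
time: 19.93
ee_pos: [0.4606, 0.3299, 0.0994]
tcp_rot: [-180.0, 0.0, 83.7]
wrist_force: [-0.2, 0.1, 0.0]
opening: 0.0852
grasp_force: 0.0
```

play_rows(steps=[[[0,0,0.007,0],[0,0,0,0],[0,0,0,0],[0,0,0,0],[0,0,0,0]]])

```text
time: 20.35
ee_pos: [0.4623, 0.3286, 0.0935]
tcp_rot: [180.0, -0.0, 83.7]
wrist_force: [1.0, 0.0, 0.2]
opening: 0.0854
grasp_force: 0.0
```

```bash
python3 - <<'E'
from h import *
plan(.4614,.3293,.012,83.7,5)
E
```

```text
t 20.35 at [462.3 328.6  93.5] [ 1.7997e+02 -2.0000e-02  8.3690e+01] F [1.  0.  0.2] open 0.0854 grip 0.0
[[[0.0001, -0.0002, 0.0163, -0.0], [0.0001, -0.0002, 0.0163, -0.0], [0.0001, -0.0002, 0.0163, -0.0], [0.0001, -0.0002, 0.0163, -0.0], [0.0001, -0.0002, 0.0163, -0.0]]]
```

play_rows(steps=[[[0.001,-0.001,0.016,0],[0,0,0.016,0],[0,0,0.016,0],[0,0,0.016,0],[0,0,0.017,0]]])

```text
time: 20.77
ee_pos: [0.4616, 0.3298, 0.0119]
tcp_rot: [179.9, -0.0, 83.7]
wrist_force: [0.8, 0.0, -0.8]
opening: 0.0853
grasp_force: 0.0
```

play_rows(steps=[[[0,0,0,0],[0,0,0,0],[0,0,0,0],[0,0,0,0],[0,0,0,0]]], gripper=0.03)

```text
time: 21.18
ee_pos: [0.4616, 0.3306, 0.0135]
tcp_rot: [179.9, -0.1, 83.7]
wrist_force: [-0.0, -1.8, 4.1]
opening: 0.0496
grasp_force: 43.1
```

play_rows(steps=[[[0,0,0,0],[0,0,0,0],[0,0,0,0],[0,0,0,0],[0,0,0,0]]])

```text
time: 21.6
ee_pos: [0.4616, 0.3306, 0.0136]
tcp_rot: [179.9, -0.1, 83.7]
wrist_force: [0.4, -1.2, 5.7]
opening: 0.049
grasp_force: 43.4
```

play_rows(steps=[[[0,0,-0.01,0],[0,0,-0.03,0],[0,0,-0.04,0],[0,0,-0.04,0],[0,0,-0.03,0]]])

```text
time: 22.02
ee_pos: [0.4608, 0.3304, 0.1661]
tcp_rot: [179.9, -0.1, 83.8]
wrist_force: [0.5, 0.7, -1.4]
opening: 0.0489
grasp_force: 42.5
```

play_rows(steps=[[[0,0,0,0],[0,0,0,0],[0,0,0,0],[0,0,0,0],[0,0,0,0]]])

```text
time: 22.43
ee_pos: [0.4601, 0.3298, 0.1604]
tcp_rot: [-179.9, 0.1, 83.8]
wrist_force: [0.1, -0.5, -1.5]
opening: 0.0491
grasp_force: 42.6
```

```bash
python3 - <<'E'
from h import *
x,y=hw(.0005,-.097);print(x,y)
plan(x,y,.16,85.25)
E
```

```text
0.6049658866225651 -0.06230825784603896
t 22.43 at [460.1 329.8 160.4] [-1.7988e+02  1.0000e-01  8.3760e+01] F [ 0.1 -0.5 -1.5] open 0.0491 grip 42.6
[[[-0.0249, 0.0124, 0.0, -0.0017], [-0.025, 0.0124, 0.0, -0.0017], [-0.025, 0.0124, 0.0, -0.0017], [-0.025, 0.0123, 0.0, -0.0017], [-0.025, 0.0123, 0.0, -0.0017]]]
[[[-0.025, 0.0122, 0.0, -0.0017], [-0.0251, 0.0122, 0.0, -0.0017], [-0.0251, 0.0121, 0.0, -0.0017], [-0.0251, 0.0121, 0.0, -0.0017], [-0.0251, 0.012, 0.0, -0.0017]]]
[[[-0.0252, 0.012, 0.0, -0.0017], [-0.0252, 0.012, 0.0, -0.0017], [-0.0252, 0.0119, 0.0, -0.0017], [-0.0252, 0.0119, 0.0, -0.0017], [-0.0252, 0.0118, 0.0, -0.0017]]]
```

play_rows(steps=[[[-0.025,0.0125,0,-0.0017],[-0.025,0.0125,0,-0.0017],[-0.025,0.0125,0,-0.0017],[-0.025,0.0125,0,-0.0017],[-0.025,0.0125,0,-0.0017]]])

```text
time: 22.85
ee_pos: [0.5095, 0.198, 0.1609]
tcp_rot: [-179.9, 0.0, 84.3]
wrist_force: [0.6, -0.8, -0.9]
opening: 0.0493
grasp_force: 42.4
```

play_rows(steps=[[[-0.025,0.012,0,-0.0017],[-0.025,0.012,0,-0.0017],[-0.025,0.012,0,-0.0017],[-0.025,0.012,0,-0.0017],[-0.025,0.012,0,-0.0017]]])

```text
time: 23.27
ee_pos: [0.5571, 0.0677, 0.1609]
tcp_rot: [-179.9, 0.0, 84.7]
wrist_force: [0.4, 0.5, -1.9]
opening: 0.0496
grasp_force: 42.4
```

play_rows(steps=[[[-0.025,0.012,0,-0.0017],[-0.025,0.012,0,-0.0017],[-0.025,0.012,0,-0.0017],[-0.025,0.012,0,-0.0017],[-0.025,0.012,0,-0.0017]]])

```text
time: 23.68
ee_pos: [0.6058, -0.062, 0.1608]
tcp_rot: [-179.9, -0.0, 85.2]
wrist_force: [-0.2, 1.6, -0.6]
opening: 0.0493
grasp_force: 42.4
```

play_rows(steps=[[[0,0,0.02,0],[0,0,0.02,0],[0,0,0.01,0],[0,0,0,0],[0,0,0,0]]])

```text
time: 24.1
ee_pos: [0.6054, -0.0604, 0.1114]
tcp_rot: [-179.9, -0.0, 85.2]
wrist_force: [-0.1, 0.2, -0.9]
opening: 0.0496
grasp_force: 42.4
```

```bash
python3 - <<'E'
from h import *
from workcell import bot
x,y=hw(.0004,-.097);plan(x,y,.072,85.25,5)
s=bot.camera("scene")["img"];cv2.imwrite("pics/g.png",crop(s,190,130,130,97,6))
E
```

```text
t 24.1 at [605.4 -60.4 111.4] [-179.9    -0.     85.24] F [-0.1  0.2 -0.9] open 0.0496 grip 42.4
[[[-0.0004, -0.0001, 0.0079, -0.0], [-0.0004, -0.0001, 0.0079, -0.0], [-0.0004, -0.0001, 0.0079, -0.0], [-0.0004, -0.0001, 0.0079, -0.0], [-0.0004, -0.0001, 0.0079, -0.0]]]
```

View pics/g.png

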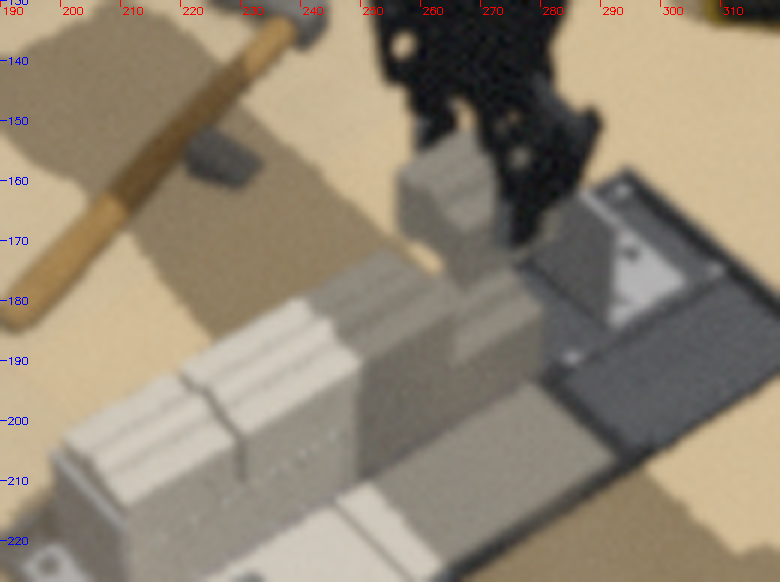

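The half at +y and the whole brick sit flush, with a small gap at about (230,208); the third brick hovers over the -y end. Lower it.

play_rows(steps=[[[-0.002,-0.0003,0.01,0],[0,0,0.01,0],[0,0,0.01,0],[0,0,0.009,0],[0,0,0,0]]])

```text
time: 24.57
ee_pos: [0.6043, -0.0625, 0.0702]
tcp_rot: [-179.8, -0.0, 85.2]
wrist_force: [-0.9, 0.1, -0.8]
opening: 0.0494
grasp_force: 42.4
```

play_rows(steps=[[[0,0,0.001,0],[0,0,0.001,0],[0,0,0.001,0],[0,0,0,0],[0,0,0,0]]])

```text
time: 24.98
ee_pos: [0.6057, -0.0627, 0.0703]
tcp_rot: [180.0, 0.0, 85.2]
wrist_force: [0.8, -0.2, -1.0]
opening: 0.049
grasp_force: 42.4
```

play_rows(steps=[[[0,0,0.0005,0],[0,0,0.0005,0],[0,0,0.0005,0],[0,0,0.0005,0],[0,0,0,0]]])

```text
time: 25.4
ee_pos: [0.6055, -0.0626, 0.0678]
tcp_rot: [-180.0, -0.0, 85.2]
wrist_force: [0.1, 0.5, -1.4]
opening: 0.0492
grasp_force: 42.4
```

play_rows(steps=[[[0,-0.0005,0.0005,0],[0,0,0.0005,0],[0,0,0.0005,0],[0,0,0.0005,0],[0,0,0,0]]])

```text
time: 25.82
ee_pos: [0.605, -0.0626, 0.0659]
tcp_rot: [-180.0, 0.0, 85.2]
wrist_force: [0.4, -0.4, -0.7]
opening: 0.0489
grasp_force: 42.4
```

play_rows(steps=[[[0,0,0.0005,0],[0,0,0.0005,0],[0,0,0.0005,0],[0,0,0,0],[0,0,0,0]]])

```text
time: 26.23
ee_pos: [0.605, -0.0626, 0.0644]
tcp_rot: [-180.0, -0.0, 85.2]
wrist_force: [-0.3, 0.7, -0.8]
opening: 0.0493
grasp_force: 42.4
```

play_rows(steps=[[[0,0,0.0005,0],[0,0,0.0005,0],[0,0,0,0],[0,0,0,0],[0,0,0,0]]])

```text
time: 26.65
ee_pos: [0.6051, -0.0626, 0.0636]
tcp_rot: [180.0, -0.0, 85.2]
wrist_force: [-0.5, -0.5, -0.7]
opening: 0.0495
grasp_force: 42.5
```

play_rows(steps=[[[0,0,0.0005,0],[0,0,0,0],[0,0,0,0],[0,0,0,0],[0,0,0,0]]])

```text
time: 27.07
ee_pos: [0.6051, -0.0626, 0.0635]
tcp_rot: [180.0, 0.0, 85.2]
wrist_force: [-2.2, 0.5, 5.1]
opening: 0.0493
grasp_force: 43.2
```

play_rows(steps=[[[0,0,0,0],[0,0,0,0],[0,0,0,0],[0,0,0,0],[0,0,0,0]]])

```text
time: 27.48
ee_pos: [0.6051, -0.0626, 0.0636]
tcp_rot: [180.0, 0.0, 85.2]
wrist_force: [-2.5, -0.5, 5.1]
opening: 0.0493
grasp_force: 43.2
```

play_rows(steps=[[[0,0,0,0],[0,0,0,0],[0,0,0,0],[0,0,0,0],[0,0,-0.01,0]]], gripper=0.0854)

```text
time: 27.9
ee_pos: [0.604, -0.0625, 0.0711]
tcp_rot: [-179.8, -0.0, 85.2]
wrist_force: [-0.4, -1.1, -1.2]
opening: 0.0854
grasp_force: 0.0
```

play_rows(steps=[[[0,0,-0.02,0],[0,0,-0.03,0],[0,0,-0.03,0],[0,0,-0.01,0],[0,0,0,0]]])

```text
time: 28.32
ee_pos: [0.6065, -0.0628, 0.1672]
tcp_rot: [179.7, 0.0, 85.2]
wrist_force: [-0.5, 1.2, 0.9]
opening: 0.0856
grasp_force: 0.0
```

play_rows(steps=[[[-0.02,0,0,0],[-0.02,0,0,0],[-0.02,0,0,0],[-0.02,0,0,0],[-0.02,0,0,0]]], gripper=0)

```text
time: 28.73
ee_pos: [0.5962, -0.163, 0.1617]
tcp_rot: [-179.9, -0.0, 85.2]
wrist_force: [-0.4, 0.2, 0.1]
opening: 0.0255
grasp_force: 0.0
```

play_rows(steps=[[[0,0,0,0],[0,0,0,0],[0,0,0,0],[0,0,0,0],[0,0,0,0]]])

```text
time: 29.15
ee_pos: [0.5968, -0.1614, 0.1628]
tcp_rot: [-180.0, -0.0, 85.3]
wrist_force: [0.7, -0.1, -0.3]
opening: -0.0002
grasp_force: 0.0
```

```bash
python3 - <<'E'
from h import *
from workcell import bot
x,y=hw(0,-.205);plan(x,y,.052,85.25,5)
s=bot.camera("scene")["img"];t=bot.camera("top")["img"];cv2.imwrite("pics/i.png",mont(crop(s,190,130,140,60,5),[crop(t,190,165,132,55,5)]))
E
```

```text
t 29.15 at [ 596.8 -161.4  162.8] [-1.7999e+02 -1.0000e-02  8.5280e+01] F [ 0.7 -0.1 -0.3] open -0.0002 grip 0.0
[[[-0.0017, -0.0001, 0.0222, 0.0001], [-0.0017, -0.0001, 0.0222, 0.0001], [-0.0017, -0.0001, 0.0222, 0.0001], [-0.0017, -0.0001, 0.0222, 0.0001], [-0.0017, -0.0001, 0.0222, 0.0001]]]
```

View pics/i.png

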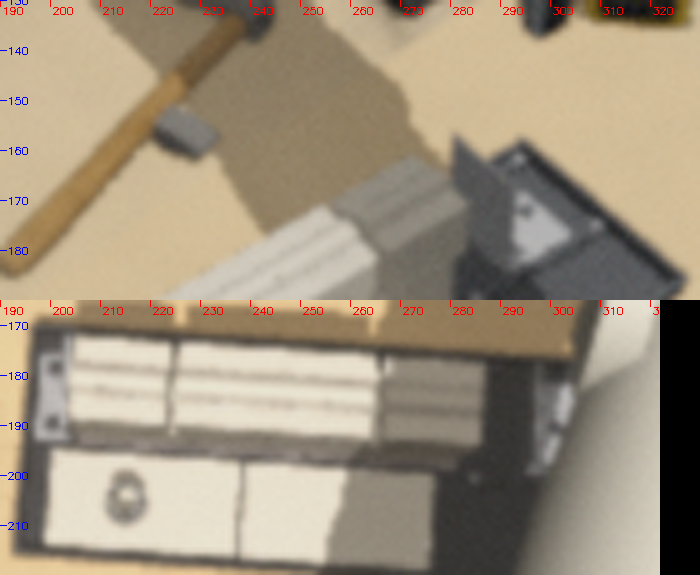

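play_rows(steps=[[[0,-0.0005,0.022,0],[0,0,0.022,0],[0,0,0.022,0],[0,0,0.022,0],[0,0,0.022,0]]])

```text
time: 29.67
ee_pos: [0.5963, -0.1618, 0.0521]
tcp_rot: [180.0, 0.0, 85.2]
wrist_force: [0.3, 0.3, -0.6]
opening: 0.0001
grasp_force: 0.0
```

play_rows(steps=[[[0.005,0,0,0],[0.005,0,0,0],[0.005,0,0,0],[0.004,0,0,0],[0,0,0,0]]])

```text
time: 30.08
ee_pos: [0.5988, -0.1424, 0.0548]
tcp_rot: [179.9, 0.0, 85.3]
wrist_force: [-0.7, 0.1, -0.3]
opening: 0.0
grasp_force: 0.0
```

play_rows(steps=[[[0.003,0,0,0],[0.003,0,0,0],[0.003,0,0,0],[0.003,0,0,0],[0.003,0,0,0]]])

```text
time: 30.5
ee_pos: [0.5993, -0.1284, 0.0533]
tcp_rot: [180.0, 0.0, 85.2]
wrist_force: [0.4, -3.4, 2.2]
opening: 0.0002
grasp_force: 1.7
```

play_rows(steps=[[[0.002,0,0,0],[0.002,0,0,0],[0.002,0,0,0],[0.002,0,0,0],[0.002,0,0,0]]])

```text
time: 30.92
ee_pos: [0.5999, -0.1182, 0.053]
tcp_rot: [-180.0, 0.0, 85.2]
wrist_force: [0.8, -2.0, 1.8]
opening: 0.0003
grasp_force: 1.6
```

play_rows(steps=[[[0.0015,0,0,0],[0.0015,0,0,0],[0.0015,0,0,0],[0.0015,0,0,0],[0.0015,0,0,0]]])

```text
time: 31.33
ee_pos: [0.6005, -0.1108, 0.053]
tcp_rot: [180.0, 0.0, 85.2]
wrist_force: [0.4, -3.0, 1.5]
opening: -0.0001
grasp_force: 1.6
```

play_rows(steps=[[[0.001,0,0,0],[0.001,0,0,0],[0.001,0,0,0],[0.001,0,0,0],[0.001,0,0,0]]])

```text
time: 31.75
ee_pos: [0.6009, -0.1059, 0.053]
tcp_rot: [180.0, 0.0, 85.2]
wrist_force: [0.3, -3.5, 1.6]
opening: -0.0001
grasp_force: 1.9
```

play_rows(steps=[[[0.001,0,0,0],[0.001,0,0,0],[0.001,0,0,0],[0.001,0,0,0],[0.001,0,0,0]]])

```text
time: 32.17
ee_pos: [0.6014, -0.101, 0.053]
tcp_rot: [180.0, 0.0, 85.2]
wrist_force: [1.4, -4.3, 1.9]
opening: 0.0003
grasp_force: 2.5
```

play_rows(steps=[[[0.0007,0,0,0],[0.0007,0,0,0],[0.0007,0,0,0],[0.0007,0,0,0],[0.0007,0,0,0]]])

```text
time: 32.58
ee_pos: [0.6014, -0.1007, 0.0531]
tcp_rot: [180.0, 0.4, 85.1]
wrist_force: [-0.9, -24.2, 0.5]
opening: -0.0001
grasp_force: 12.3
```

play_rows(steps=[[[-0.002,0,0,0],[-0.004,0,0,0],[-0.006,0,0,0],[-0.008,0,0,0],[-0.01,0,0,0]]])

```text
time: 33.0
ee_pos: [0.5989, -0.1274, 0.0527]
tcp_rot: [-180.0, -0.0, 85.3]
wrist_force: [0.3, -0.3, 0.6]
opening: 0.0001
grasp_force: 0.0
```

play_rows(steps=[[[0,0,-0.02,0],[0,0,-0.03,0],[0,0,-0.03,0],[0,0,-0.03,0],[0,0,-0.02,0]]])

```text
time: 33.42
ee_pos: [0.5994, -0.128, 0.1861]
tcp_rot: [179.9, 0.0, 85.2]
wrist_force: [1.8, 0.2, -0.2]
opening: -0.0003
grasp_force: 0.0
```

play_rows(steps=[[[-0.03,-0.02,0,0],[-0.03,-0.02,0,0],[-0.03,-0.02,0,0],[-0.03,-0.02,0,0],[-0.03,-0.02,0,0]]])

```text
time: 33.83
ee_pos: [0.4855, -0.2699, 0.183]
tcp_rot: [180.0, -0.0, 85.2]
wrist_force: [-0.3, -0.1, -0.4]
opening: -0.0001
grasp_force: 0.0
```

play_rows(steps=[[[-0.02,-0.02,0,0],[-0.02,-0.02,0,0],[0,0,0,0],[0,0,0,0],[0,0,0,0]]])

```text
time: 34.25
ee_pos: [0.4438, -0.3052, 0.183]
tcp_rot: [180.0, -0.0, 85.2]
wrist_force: [-0.1, 0.7, 0.6]
opening: -0.0001
grasp_force: 0.0
```

```bash
python3 - <<'E'
from h import *
from workcell import bot
o=bot.get_obs();print(o["time"],o["ee_pos"],o["wrist_force"])
t=bot.camera("top")["img"];s=bot.camera("scene")["img"];cv2.imwrite("pics/top9.png",t);cv2.imwrite("pics/sc9.png",s)
def samp(n,img,x,z,ys):
    P=np.array([[*hw(x,y),z] for y in ys]);u=proj(n,P).astype(np.float32)
    return cv2.remap(cv2.cvtColor(img,6),u[:,0].reshape(1,-1),u[:,1].reshape(1,-1),cv2.INTER_LINEAR)[0].astype(int)
ys=np.arange(-.08,-.175,-.003);print((ys*1000).astype(int).tolist())
for z in(.09,.083):
  for x in(.018,-.018):print("top",z,x,samp("top",t,x,z,ys).tolist()); print("sc",z,x,samp("scene",s,x,z,ys).tolist())
ys=np.arange(.13,-.13,-.004);print((ys*1000).astype(int).tolist(),samp("top",t,.018,.09,ys).tolist(),samp("scene",s,-.018,.09,ys).tolist())
E
```

```text
34.25 [ 0.44375766 -0.30520923  0.18300627] [-0.09272914  0.70251513  0.62242284]
[-80, -83, -86, -89, -92, -95, -98, -101, -104, -107, -110, -113, -116, -119, -122, -125, -128, -131, -134, -137, -140, -143, -146, -149, -152, -155, -158, -161, -164, -167, -170, -173]
top 0.09 0.018 [224, 223, 222, 222, 222, 223, 223, 223, 222, 222, 222, 223, 219, 195, 157, 127, 107, 99, 103, 108, 113, 115, 113, 111, 111, 110, 105, 98, 87, 79, 77, 74]
sc 0.09 0.018 [200, 201, 200, 200, 199, 200, 200, 200, 200, 201, 201, 200, 197, 193, 189, 189, 189, 188, 187, 188, 189, 189, 188, 181, 158, 139, 128, 126, 124, 126, 127, 127]
top 0.09 -0.018 [223, 223, 223, 225, 223, 223, 223, 222, 222, 222, 222, 222, 215, 188, 179, 185, 186, 179, 166, 164, 181, 187, 188, 183, 168, 152, 130, 107, 75, 57, 55, 55]
sc 0.09 -0.018 [200, 199, 198, 199, 201, 200, 201, 200, 201, 200, 201, 198, 188, 154, 105, 89, 81, 77, 74, 60, 56, 54, 53, 51, 55, 52, 50, 53, 56, 63, 65, 54]
top 0.083 0.018 [223, 223, 223, 223, 223, 222, 223, 224, 223, 223, 223, 223, 220, 198, 158, 124, 107, 104, 113, 123, 131, 136, 132, 128, 126, 127, 124, 113
[... 781 characters left out ...]
94, -98, -102, -106, -110, -114, -118, -122, -126] [91, 103, 149, 172, 212, 221, 223, 224, 224, 222, 223, 221, 221, 222, 222, 223, 222, 213, 184, 215, 224, 223, 224, 223, 222, 222, 224, 223, 223, 222, 223, 223, 223, 223, 223, 223, 223, 223, 223, 222, 221, 222, 223, 223, 223, 222, 222, 208, 197, 218, 223, 223, 224, 224, 222, 223, 222, 223, 223, 222, 222, 223, 206, 157, 119] [125, 147, 136, 180, 197, 198, 199, 198, 200, 199, 199, 200, 200, 200, 199, 200, 199, 181, 178, 197, 199, 201, 199, 200, 200, 200, 200, 199, 201, 201, 200, 199, 201, 200, 200, 201, 199, 199, 199, 198, 198, 198, 197, 197, 197, 196, 197, 190, 192, 198, 198, 199, 199, 199, 198, 200, 200, 201, 200, 200, 201, 195, 167, 105, 87]
```

```bash
python3 -c "
from workcell import bot
print(bot.job_done())"
```

```text
the job is handed in; nothing more can be done
None
```

I laid all three firebricks, seated over the tongues with the whole one astride the joint, then pushed the end plate to its stop (about 24 N) and handed the job in at about 34 s. I checked the finished course from force and position readings and image numbers only, since my picture views were used up.

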